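# Set the vacuum casting flasks over their wax trees

### The arm

A 7-joint arm with a two-finger parallel gripper is mounted at the origin on a cart in front of the work surface, level with it; the furniture and walls round the work are solid. World frame = base frame: x ahead of the robot, y to its left, z up, the work surface at z = 0. Lengths are in m, angles in degrees, forces in N, time in s.
With the tool pointing down it reaches from about 0.425 to 0.875 m from the base axis. Payload 4.7 kg.
Tool frame: the origin (TCP) lies on the centre line of the jaws, within the pads' length; the fingertips stand 19 mm ahead of it and the grasp point (between the pads) is the TCP (arm.tip_reach is the distance from the TCP to the fingertips, in m); z points along the fingers, y is the line along which they close (so a half turn about z gives the same grasp; the last joint's range is limited). The gripper opens to 87 mm and grips with 3 to 60 N. Pads are 19 mm wide; open, the fingers measure 117 mm over their backs; the gripper's body (75 mm by 190 mm) begins 51 mm behind the grasp point.
Start: joints at [73.344, 18.392, -4.016, 83.108, 1.295, 78.541, -3.26], TCP at [0.195, -0.62, 0.242] pointing down, gripper open.
Joint ranges: [-163.93, 163.93], [-17.29, 119.83], [-79.2, 71.16], [3.27, 140.29], [-89.18, 269.18], [5.43, 117.66], [-154.24, 154.24]. Speed limits (degrees/s): [147.25, 147.25, 180, 180, 180, 180, 180].

### API

Orientations are given as [roll, pitch, yaw] about the fixed x, y, z axes, in that order (R = Rz(yaw) Ry(pitch) Rx(roll)).
In Python, from cell import arm gives the robot as it stands.
- The arm moves only by the tool jog_arm, never from a script. Its argument "moves" is a list of rows, each a list of 7 numbers: the closure, from -1 (fully open) to 1 (shut), then the shift along the tool's x, y, z as a fraction of full scale, then the turn, a rotation vector about the tool's x, y, z as a fraction of full scale. A call has 1 to 12 rows; each row is the pose to reach, as a shift and turn from the pose commanded when the call began, along the tool's axes at that moment, turning the shorter way round; what a row does not reach only later rows make up. Full scale, the value 1, is 1000 mm for a shift and pi rad for a turn. A row lasts 1/12 s, in which the tool goes at most 41.7 mm and 7.16 degrees, less where a joint would pass 70% of its speed; a pose out of reach is approached as far as the arm can. A call with a number of a shift or a turn outside -1 to 1 is refused whole. A call with a gripper value outside its range is refused whole. The fingers move at their own pace and stop on an object; "squeeze" is the grip in N (left out, the last holds). Time passes only in rows, so rows that repeat a pose let the fingers close. It gives the time, the measured TCP pose, the force, the opening and the grip force at its end, in the units of the state.
- arm.state(): the state, without advancing time (a new reading comes with each control period).
- arm.read_camera(name): name is "side" or "top" or "wrist"; returns a dict with "img" (420x560x3 uint8, blue, green, red), "fovy" (degrees; the focal length in pixels is half the picture's height over the tangent of half this angle, whatever the lens; pixels are square), "cx", "cy" (the principal point, pixels), "k1" (the pictures are not rectified: a ray, as slopes to the right and down, at radius r is drawn at 1 + k1 r^2 times it, then the intrinsics apply), "rvec" (rotation vector, rad) and "tvec" (3), from world to camera coordinates, as OpenCV has them; the wrist camera has in their place "tool_from_camera" (4x4, takes a point from camera to tool coordinates, whose origin is the TCP and whose axes are the flange's). Camera axes: x right, y down, z forward; pixel columns grow to the right and rows downward; lengths in m; the calibration is good to about 2 mm. A picture is of the moment at which its call begins: read the wrist's pose just before it. There is no depth.
- arm.job_done(): hands the job in; it is judged then, once.
Trained networks look in a picture, given as the dict that the camera call returned (one of the last four; its "shot" number tells which), for a name from the list of things; names that differ only in an ending like _2 or _b are one class to them, and where a whole thing is asked for, a point or a joint stands for the part that bears it (a point fixed in the world has none). Each returns a list of dicts, best first, with "confidence" (0 to 1); they miss things now and then, are a little off and sometimes report something else, mostly with a low value. They report only what shows in the picture. A call takes as long as a camera call. They do not tell look-alikes from the thing itself.
- arm.cut_out(picture, target): "pixels" (420x560 bool, what is visible of it) and "extent" ([left, top, right, bottom] in pixels, round what is visible of it).
The state is a dict: "time_s": time; "q": joint angles; "joint_velocities": joint speeds; "tau": joint torques, N m; "tcp_pos": TCP position; "tool_rot": TCP orientation; "force": force on the tool from outside, world axes, zero at the start; "wrist_torque": the same for the moment, N m; "gripper_width": finger opening in m; "grasp_force": force on a finger pad.
Only numpy, scipy, OpenCV 4.12 (cv2) and the standard library are available. Lean on these libraries where they do the work, as an engineer would, in place of code of your own. Each camera call takes 0.05 s, during which the arm holds its last target. There are 200 camera calls.

### The job

The three wax trees are to be vacuum cast, so they need the perforated flasks: lower each of the three bright drilled flasks gently over the wax tree on the blue rubber sprue base of its own size, small on small, medium on medium, large on large, until its foot is fully home and level in the base's groove. Leave the dark solid flasks standing where they are, and let go of everything at the end.

Things in the scene. Friction and masses are not known exactly. Their poses are not given: they have to be found in the camera images.
- perforated_small_mid (a point): The small perforated casting flask: bright steel tube whose wall is drilled all over with small dark holes, open at both ends, 40 mm outside diameter, wall 2.5 mm, 50 mm high, standing upright on the bench. This point: its centre, on the axis, 25 mm above its foot. z is the tube's axis. Grip it across its outside from above.
- perforated_medium_mid (a point): The medium perforated casting flask: bright steel tube whose wall is drilled all over with small dark holes, open at both ends, 52 mm outside diameter, wall 2.5 mm, 58 mm high, standing upright on the bench. This point: its centre, on the axis, 29 mm above its foot. z is the tube's axis. Grip it across its outside from above.
- perforated_large_mid (a point): The large perforated casting flask: bright steel tube whose wall is drilled all over with small dark holes, open at both ends, 64 mm outside diameter, wall 2.5 mm, 66 mm high, standing upright on the bench. This point: its centre, on the axis, 33 mm above its foot. z is the tube's axis. Grip it across its outside from above.
- solid_medium_mid (a point): The medium solid casting flask: nearly black steel tube with a plain wall without holes, open at both ends, 52 mm outside diameter, wall 2.5 mm, 58 mm high, standing upright on the bench. This point: its centre, on the axis, 29 mm above its foot. z is the tube's axis. Grip it across its outside from above.
- solid_large_mid (a point): The large solid casting flask: nearly black steel tube with a plain wall without holes, open at both ends, 64 mm outside diameter, wall 2.5 mm, 66 mm high, standing upright on the bench. This point: its centre, on the axis, 33 mm above its foot. z is the tube's axis. Grip it across its outside from above.
- base_small: Small sprue base: loose blue rubber cup, 61 mm across its flared rim, 14 high, round a low blue dome with a green wax tree (top at 42 mm, 21 wide). Origin: centre of underside, z up the axis. Between rim and dome a groove, floor 5 mm up, takes the 40 mm flask's foot: outer wall 44 mm wide at the floor, 52 at the rim; dome 29 wide. Seated flask: centre 30 mm above origin.
- base_medium: Medium sprue base: loose blue rubber cup, 73 mm across its flared rim, 14 high, round a low blue dome with a green wax tree (top at 50 mm, 29 wide). Origin: centre of underside, z up the axis. Between rim and dome a groove, floor 5 mm up, takes the 52 mm flask's foot: outer wall 56 mm wide at the floor, 64 at the rim; dome 41 wide. Seated flask: centre 34 mm above origin.
- base_large: Large sprue base: loose blue rubber cup, 85 mm across its flared rim, 14 high, round a low blue dome with a green wax tree (top at 58 mm, 39 wide). Origin: centre of underside, z up the axis. Between rim and dome a groove, floor 5 mm up, takes the 64 mm flask's foot: outer wall 68 mm wide at the floor, 76 at the rim; dome 53 wide. Seated flask: centre 38 mm above origin.
Mind the look-alikes: they are no part of the job. Leave any orange, pink or purple look-alike of the part that bears perforated_small_mid alone.

How it is judged:
By the outcome, as a careful person would: the job done as asked, in the order asked, and still so for the second after the job is handed in, with the robot touching nothing.
It also fails if it takes over 96 s, if anything falls off the work surface, if the arm or the gripper's body presses on something with over 40 N, if the wrist force passes 120 N, or if a joint passes its speed limit or range.

## Working session

There is one attempt and no reset: what is moved stays moved. The work goes in short steps, Python scripts to look and compute and a tool call to move; the robot and the scene stay as the last step left them, time stands still between calls to the robot, and variables do not carry over. Pictures are saved under pics/ and viewed, at most 16 in all, crops included, and the job is handed in when it is done.

Besides the shell and the picture viewer there is one more tool, called after ">>>" as name([rows], argument=value, ...), one row to a line, values as JSON. jog_arm: Moves the arm, as the interface text tells. Its arguments: {"type":"object","properties":{"moves":{"type":"array","items":{"type":"array","items":{"type":"number","minimum":-1,"maximum":1}}},"squeeze":{"type":"number"}},"required":["moves"]}

```bash
mkdir -p pics; ls; python3 - <<'E'
from cell import arm
import cv2,numpy as np
s=arm.state();print(s)
for n in ("top","side"):
    p=arm.read_camera(n);cv2.imwrite(f"pics/{n}0.png",p["img"])
    print({k:v for k,v in p.items() if k!="img"})
E
```

```text
pics
{'time_s': 0.0, 'q': array([73.34255768, 18.43981749, -4.01568653, 83.17303118,  1.29606545,
       78.54026119, -3.26030524]), 'joint_velocities': array([ 0.01309526,  0.02559881, -0.03823398, -0.00702902, -0.10602549,
        0.0783226 , -0.00791393]), 'tau': array([-2.56625881e-04, -4.91290569e+01, -4.04761825e-01, -3.12536860e+01,
       -6.42733625e-02,  4.35307575e-02,  1.66565633e-04]), 'tcp_pos': array([ 0.19488246, -0.61957319,  0.2404693 ]), 'tool_rot': array([-1.79892190e+02,  6.61843436e-03,  1.74672113e+01]), 'force': array([ 0.30835414, -0.28276407, -0.63366384]), 'wrist_torque': array([0.02693345, 0.00463509, 0.0504791 ]), 'grasp_force': 0.0, 'gripper_width': 0.08675361132171458}
{'fovy': 48.89307877279185, 'cx': 281.3133772476779, 'cy': 203.92920195289983, 'k1': -0.1235303867844291, 'rvec': array([ 2.17473681, -2.18093489,  0.13882967]), 'tvec': array([0.10014349, 0.42640538, 1.3433462 ]), 'shot': 1}
{'fovy': 47.63773617917371, 'cx': 280.7190942577869, 'cy': 211.8287178398971, 'k1': 0.030774948805524, 'rvec': array([ 0.75522125, -2.46862689,  1.21636774]), 'tvec': array([0.41443094, 0.11237472, 1.30915908]), 'shot': 2}
```

View pics/top0.png

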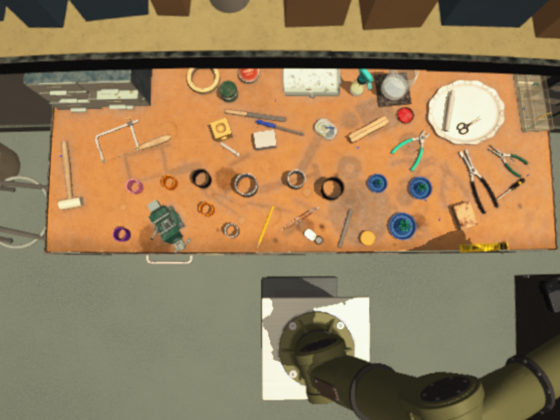

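View pics/side0.png

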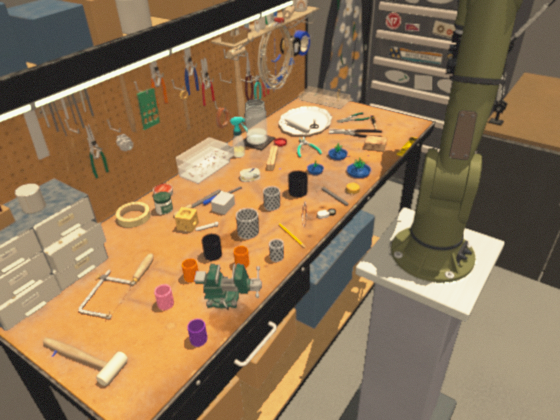

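The top view shows the bright drilled flasks at about (245,185) large, (293,179) medium and (231,230) small. The blue bases are at (376,184), (419,188) and (402,226). The dark flasks are at (201,179) and (332,188), and the orange, pink and purple look-alikes are on the left.

```bash
cat > h.py <<'E'
from cell import arm
import cv2,numpy as np
from scipy.optimize import least_squares
from scipy.spatial.transform import Rotation as R
# name: list of (z, radius) rings of outline
S={'perforated_small_mid':[(0,.02),(.05,.02)],'perforated_medium_mid':[(0,.026),(.058,.026)],'perforated_large_mid':[(0,.032),(.066,.032)],
'solid_medium_mid':[(0,.026),(.058,.026)],'solid_large_mid':[(0,.032),(.066,.032)],
'base_small':[(.014,.0305),(.0,.025)],'base_medium':[(.014,.0365),(.0,.03)],'base_large':[(.014,.0425),(0,.036)]}
def cam(p,s=None):
    if 'rvec' in p: return cv2.Rodrigues(p['rvec'])[0],np.array(p['tvec'])
    T=np.eye(4);T[:3,:3]=R.from_euler('xyz',s['tool_rot'],degrees=True).as_matrix();T[:3,3]=s['tcp_pos']
    M=np.linalg.inv(T@p['tool_from_camera']);return M[:3,:3],M[:3,3]
def proj(p,P,s=None):
    r,t=cam(p,s);c=P@r.T+t;u=c[:,:2]/c[:,2:];u=u*(1+p['k1']*(u**2).sum(1,keepdims=True))
    f=210/np.tan(np.radians(p['fovy']/2));return u*f+[p['cx'],p['cy']]
a=np.linspace(0,2*np.pi,72,endpoint=False)
def rings(n,xy,z0=0):
    return np.vstack([np.c_[xy[0]+rr*np.cos(a),xy[1]+rr*np.sin(a),0*a+z+z0] for z,rr in S[n]])
def fit(p,n,ext,s=None,g=(.6,0),z0=0):
    e=np.array(ext,float)
    def f(x):
        q=proj(p,rings(n,x,z0),s);return np.r_[q.min(0),q.max(0)]-e
    o=least_squares(f,g,x_scale=.01);return o.x,np.abs(o.fun).max()
E
python3 - <<'E'
from h import *
for c in ("top","side"):
    p=arm.read_camera(c)
    for n in S:
        for d in arm.cut_out(p,n)[:4]:
            if d['confidence']<.2: continue
            e=d['extent'];x,r=fit(p,n,[e[0],e[1],e[2],e[3]]);print(c,n,round(d['confidence'],2),np.round(e,0),x.round(4),round(r,1))
E
```

```text
top perforated_small_mid 0.64 [163. 175. 177. 195.] [0.4827 0.4286] 1.8
top perforated_small_mid 0.52 [124. 176. 141. 194.] [0.4834 0.5412] 1.2
top perforated_small_mid 0.49 [227. 222. 237. 236.] [0.353  0.2436] 2.3
top perforated_small_mid 0.47 [114. 225. 133. 244.] [0.3372 0.5653] 2.5
top perforated_medium_mid 0.72 [285. 170. 306. 186.] [0.5014 0.0579] 2.1
top perforated_large_mid 0.71 [234. 171. 262. 195.] [0.4873 0.1963] 2.6
top solid_medium_mid 0.49 [189. 169. 208. 190.] [0.4983 0.3431] 0.6
top solid_large_mid 0.65 [238. 170. 256. 196.] [0.4869 0.2002] 2.5
top solid_large_mid 0.46 [320. 179. 346. 198.] [ 0.4714 -0.0528] 2.9
top base_small 0.64 [370. 175. 390. 193.] [ 0.4875 -0.198 ] 1.0
top base_medium 0.76 [409. 177. 434. 201.] [ 0.4732 -0.3263] 0.9
top base_large 0.62 [387. 210. 414. 236.] [ 0.371  -0.2587] 1.1
side perforated_small_mid 0.81 [269. 239. 285. 262.] [0.3446 0.2485] 0.3
side perforated_small_mid 0.8 [178. 259. 195. 283.] [0.4954 0.4415] 0.8
side perforated_small_mid 0.77 [156. 288. 175. 314.] [0.4667 0.5449] 0.4
side perforated_small_mid 0.73 [187. 320. 204. 343.] [0.341  0.5724] 3.0
side perforated_medium_mid 0.9 [262. 186. 279. 209.] [0.5017 0.0573] 0.9
side perforated_large_mid 0.84 [235. 208. 258. 237.] [0.4834 0.2024] 1.3
side solid_medium_mid 0.96 [199. 231. 221. 263.] [0.5032 0.3391] 1.9
side solid_large_mid 0.64 [290. 171. 308. 201.] [ 0.4593 -0.0372] 1.2
side base_small 0.63 [309. 160. 323. 174.] [ 0.492  -0.1996] 1.7
side base_medium 0.6 [327. 145. 349. 156.] [ 0.4847 -0.3406] 0.8
side base_large 0.75 [346. 160. 371. 179.] [ 0.3603 -0.2629] 2.0
```

>>> jog_arm([
  [-1,0.329,-0.263,-0.08,0,0,-0.403],
  [-1,0.329,-0.263,-0.08,0,0,-0.403],
  [-1,0.329,-0.263,-0.08,0,0,-0.403],
  [-1,0.329,-0.263,-0.08,0,0,-0.403],
  [-1,0.329,-0.263,-0.08,0,0,-0.403],
  [-1,0.329,-0.263,-0.08,0,0,-0.403],
  [-1,0.329,-0.263,-0.08,0,0,-0.403],
  [-1,0.329,-0.263,-0.08,0,0,-0.403],
  [-1,0.329,-0.263,-0.08,0,0,-0.403],
  [-1,0.329,-0.263,-0.08,0,0,-0.403],
  [-1,0.329,-0.263,-0.08,0,0,-0.403],
  [-1,0.329,-0.263,-0.08,0,0,-0.403],
])

```text
time_s: 2.0
tcp_pos: [0.433, -0.266, 0.323]
tool_rot: [179.8, 0.0, 90.5]
force: [-0.3, -0.3, -0.3]
gripper_width: 0.0871
grasp_force: 0.0
```

```bash
python3 - <<'E'
from h import *
s=arm.state();p=arm.read_camera("wrist");cv2.imwrite("pics/w1.png",p["img"])
print(s['time_s'],s['tcp_pos'],s['tool_rot'],s['q'],p['tool_from_camera'].round(3),p['fovy'],p['k1'])
for n in S:
  if 'base' in n:
    for d in arm.cut_out(p,n)[:3]:
        if d['confidence']<.2: continue
        e=d['extent'];x,r=fit(p,n,e,s,(.45,-.27));print(n,round(d['confidence'],2),e,x.round(4),round(r,1))
E
```

```text
2.0 [ 0.43302778 -0.26599165  0.32302788] [1.79841224e+02 4.16501738e-02 9.05047123e+01] [ 54.82916551   0.31349305 -26.16997656  94.6997097    0.09764921
  84.859996    29.1558767 ] [[ 0.001 -0.966 -0.258  0.071]
 [ 1.     0.001  0.     0.   ]
 [-0.    -0.258  0.966 -0.143]
 [ 0.     0.     0.     1.   ]] 62.95423087255132 -0.06842138890673222
base_small 0.8 [300.9, 91.7, 347.8, 135.7] [ 0.4899 -0.1926] 2.5
base_medium 0.97 [287.1, 190.0, 337.7, 238.2] [ 0.4789 -0.3268] 1.5
base_large 0.84 [193.2, 134.1, 257.2, 199.1] [ 0.3609 -0.2623] 0.7
```

View pics/w1.png

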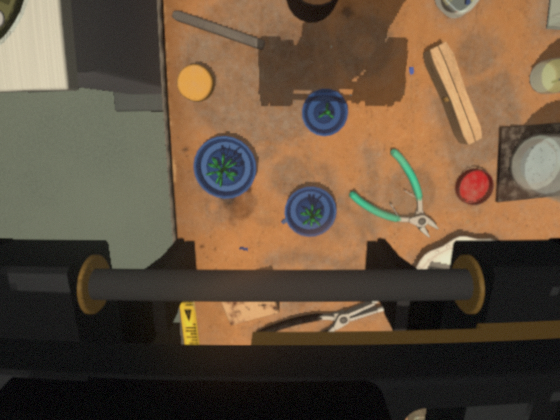

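The wrist view shows the small base at (325,112), the medium at (311,211) and the large at (224,167). I'll refine the rim centres using the blue colour, with the rim radius as a check.

```bash
cat >> h.py <<'E'
def unproj(p,uv,z,s=None):
    f=210/np.tan(np.radians(p['fovy']/2));K=np.array([[f,0,p['cx']],[0,f,p['cy']],[0,0,1.]])
    u=cv2.undistortPoints(np.float64(uv).reshape(-1,1,2),K,np.array([p['k1'],0,0,0.]))[:,0]
    r,t=cam(p,s);d=np.c_[u,np.ones(len(u))]@r;o=-r.T@t
    return (o+d*((z-o[2])/d[:,2])[:,None])[:,:2]
def circ(P):
    o=least_squares(lambda v:np.hypot(P[:,0]-v[0],P[:,1]-v[1])-v[2],[*P.mean(0),.03],loss='soft_l1',f_scale=.001);return o.x
def bases(p,s=None):
    hsv=cv2.cvtColor(p['img'],cv2.COLOR_BGR2HSV)
    m=cv2.inRange(hsv,(98,90,35),(128,255,255));m=cv2.morphologyEx(m,cv2.MORPH_CLOSE,np.ones((5,5)))
    cs=cv2.findContours(m,cv2.RETR_EXTERNAL,cv2.CHAIN_APPROX_NONE)[0]
    for c in cs:
        if cv2.contourArea(c)<300: continue
        h=cv2.convexHull(c)[:,0];h=c[:,0]
        v=circ(unproj(p,h+0.0,.014,s));print('base',h.mean(0).round(),'xy',v[:2].round(4),'diam',(2*v[2]).round(4))
E
python3 - <<'E'
from h import *
s=arm.state();p=arm.read_camera("wrist");bases(p,s)
p=arm.read_camera("top");bases(p)
E
```

```text
base [314. 204.] xy [ 0.4747 -0.3175] diam 0.0607
base [229. 163.] xy [ 0.3603 -0.2621] diam 0.0795
base [329. 105.] xy [ 0.4899 -0.1901] diam 0.0544
base [402. 226.] xy [ 0.3609 -0.2633] diam 0.0758
base [420. 187.] xy [ 0.4767 -0.3225] diam 0.0631
```

```bash
cat >> h.py <<'E'
def mfit(p,n,z,s=None,k=1):
    for d in arm.cut_out(p,n)[:k]:
        m=np.uint8(d['pixels']);c=max(cv2.findContours(m,cv2.RETR_EXTERNAL,cv2.CHAIN_APPROX_NONE)[0],key=cv2.contourArea)
        v=circ(unproj(p,cv2.convexHull(c)[:,0],z,s));e=d['extent'];x,r=fit(p,n,e,s,v[:2])
        print(n,round(d['confidence'],2),e,'circ',v[:2].round(4),'diam',(2*v[2]).round(4),'bbox',x.round(4),round(r,1))
E
python3 - <<'E'
from h import *
s=arm.state();p=arm.read_camera("wrist")
for n in S:
    if 'base' in n: mfit(p,n,.014,s)
hsv=cv2.cvtColor(p['img'],cv2.COLOR_BGR2HSV)
print(hsv[211,280:345:3].tolist());print(hsv[180:245:3,311].tolist())
E
```

```text
base_small 0.62 [304.2, 84.4, 352.0, 131.5] circ [ 0.4899 -0.19  ] diam 0.0583 bbox [ 0.4898 -0.1919] 1.2
base_medium 0.9 [289.1, 183.0, 346.1, 234.5] circ [ 0.4759 -0.3227] diam 0.0711 bbox [ 0.4795 -0.3247] 1.8
base_large 0.58 [196.3, 130.1, 260.2, 198.0] circ [ 0.3595 -0.2627] diam 0.0841 bbox [ 0.36   -0.2635] 1.9
[[13, 147, 189], [13, 150, 187], [14, 151, 194], [4, 48, 134], [115, 93, 90], [112, 87, 105], [109, 105, 139], [111, 103, 111], [112, 110, 107], [100, 93, 101], [88, 94, 92], [98, 87, 88], [51, 121, 74], [63, 101, 88], [62, 110, 88], [59, 116, 101], [106, 102, 115], [110, 108, 135], [114, 93, 93], [112, 97, 95], [125, 37, 116], [13, 136, 176]]
[[12, 108, 97], [112, 88, 119], [116, 89, 97], [110, 99, 136], [112, 92, 117], [114, 81, 85], [112, 106, 101], [113, 108, 104], [63, 92, 83], [69, 97, 92], [71, 99, 88], [111, 112, 109], [60, 87, 85], [84, 90, 102], [111, 98, 135], [120, 56, 95], [145, 41, 75], [132, 40, 115], [13, 143, 184], [14, 143, 178], [13, 139, 181], [14, 139, 184]]
```

```bash
sed -i 's/(98,90,35),(128,255,255)/(78,35,35),(155,255,255)/; s/h=c\[:,0\]$/pass/' h.py
python3 - <<'E'
from h import *
s=arm.state();print(s['tcp_pos'],s['joint_velocities'].round(2));p=arm.read_camera("wrist");bases(p,s)
p=arm.read_camera("top");bases(p)
E
```

```text
[ 0.42950806 -0.27112236  0.32135334] [-0.24 -0.08 -0.31 -0.12  0.07 -0.06  0.  ]
base [314. 207.] xy [ 0.4755 -0.3217] diam 0.0701
base [227. 164.] xy [ 0.3604 -0.2622] diam 0.0827
base [328. 108.] xy [ 0.4901 -0.1897] diam 0.0579
base [403. 226.] xy [ 0.3612 -0.2634] diam 0.0815
base [419. 187.] xy [ 0.4767 -0.3229] diam 0.0687
base [483.  14.] xy [ 1.2793 -0.579 ] diam 0.5518
base [99.  9.] xy [1.1521 0.6532] diam 0.2769
base [41. 15.] xy [1.099  0.9177] diam 0.2497
```

>>> jog_arm([
  [-1,0.27,0.07,0.02,0,0,0],
  [-1,0.27,0.07,0.02,0,0,0],
  [-1,0.27,0.07,0.02,0,0,0],
  [-1,0.27,0.07,0.02,0,0,0],
  [-1,0.27,0.07,0.02,0,0,0],
  [-1,0.27,0.07,0.02,0,0,0],
  [-1,0.47,-0.02,0.04,0,0,0],
  [-1,0.47,-0.02,0.04,0,0,0],
  [-1,0.47,-0.02,0.04,0,0,0],
  [-1,0.47,-0.02,0.04,0,0,0],
  [-1,0.47,-0.02,0.04,0,0,0],
  [-1,0.47,-0.02,0.04,0,0,0],
])

```text
time_s: 3.6
tcp_pos: [0.4084, 0.2023, 0.2815]
tool_rot: [179.9, 0.0, 90.1]
force: [0.3, -0.7, 0.1]
gripper_width: 0.0871
grasp_force: 0.0
```

>>> jog_arm([
  [-1,0,0,0,0,0,0],
  [-1,0,0,0,0,0,0],
  [-1,0,0,0,0,0,0],
  [-1,0,0,0,0,0,0],
])

```text
time_s: 3.93
tcp_pos: [0.4106, 0.1981, 0.2815]
tool_rot: [-180.0, 0.0, 89.9]
force: [-0.7, -0.5, 0.2]
gripper_width: 0.0871
grasp_force: 0.0
```

```bash
python3 - <<'E'
from h import *
s=arm.state();p=arm.read_camera("wrist");cv2.imwrite("pics/w2.png",p["img"])
print(s['time_s'],s['tcp_pos'],s['tool_rot'],s['q'])
for n in S:
  if 'mid' in n: mfit(p,n,S[n][1][0],s,3)
E
```

```text
3.9333 [0.41055704 0.19813345 0.28150977] [-1.79998174e+02  1.24834399e-02  8.98644739e+01] [ 31.88606715  -8.1304741  -54.86341503 104.03027402  -6.71869297
  80.73961538 -21.75319459]
perforated_small_mid 0.96 [261.1, 45.2, 299.5, 90.4] circ [0.4109 0.3187] diam 0.0414 bbox [0.411  0.3189] 0.5
perforated_small_mid 0.66 [205.1, 120.7, 244.0, 156.5] circ [0.35   0.2473] diam 0.0431 bbox [0.3483 0.2447] 1.4
perforated_small_mid 0.16 [329.9, 260.5, 373.0, 317.4] circ [0.4998 0.0526] diam 0.0504 bbox [0.5016 0.0531] 5.3
perforated_medium_mid 0.71 [332.2, 257.7, 371.4, 318.4] circ [0.4976 0.0548] diam 0.0448 bbox [0.4999 0.0569] 5.3
perforated_medium_mid 0.47 [204.9, 120.2, 244.3, 156.7] circ [0.3514 0.2477] diam 0.041 bbox [0.3501 0.2451] 7.5
perforated_large_mid 0.81 [312.1, 143.1, 376.7, 208.7] circ [0.4777 0.2059] diam 0.0671 bbox [0.4819 0.2036] 0.6
solid_medium_mid 0.64 [335.1, 25.9, 398.4, 79.8] circ [0.4971 0.3327] diam 0.0572 bbox [0.5026 0.3331] 3.1
solid_large_mid 0.72 [307.8, 324.9, 341.7, 332.9] circ [0.4622 0.0064] diam 0.0435 bbox [ 4.658e-01 -3.000e-04] 31.8
solid_large_mid 0.59 [313.5, 143.9, 375.5, 211.1] circ [0.4777 0.2063] diam 0.0672 bbox [0.482  0.2017] 1.8
```

View pics/w2.png

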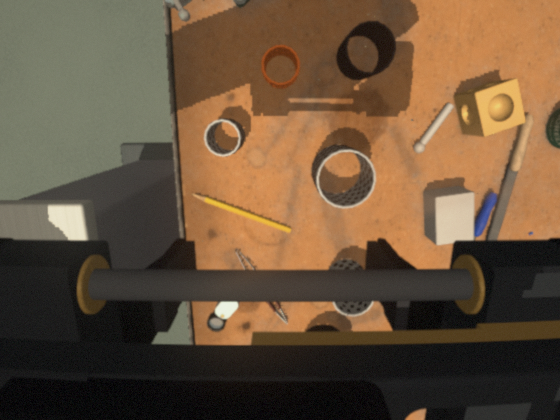

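>>> jog_arm([
  [-1,0.046,-0.062,0.16,0,0,0],
  [-1,0.046,-0.062,0.16,0,0,0],
  [-1,0.046,-0.062,0.16,0,0,0],
  [-1,0.046,-0.062,0.16,0,0,0],
  [-1,0.046,-0.062,0.16,0,0,0],
  [-1,0.046,-0.062,0.16,0,0,0],
  [-1,0.046,-0.062,0.16,0,0,0],
  [-1,0.046,-0.062,0.16,0,0,0],
])

```text
time_s: 4.9
tcp_pos: [0.3495, 0.2457, 0.1228]
tool_rot: [179.9, -0.1, 89.9]
force: [-0.3, -0.6, 0.2]
gripper_width: 0.0872
grasp_force: 0.0
```

```bash
python3 - <<'E'
from h import *
print(arm.state()['tcp_pos'],arm.state()['q'])
p=arm.read_camera("side")
i=p['img'][180:320,190:370];cv2.imwrite("pics/s3.png",cv2.resize(i,None,fx=4,fy=4))
mfit(p,'perforated_small_mid',.05,None,4)
E
```

```text
[0.34952925 0.24569942 0.12283789] [ 28.50251686  -2.97435503 -64.62199223 119.78590789  -3.03292066
  61.38875094 -34.7004479 ]
perforated_small_mid 0.87 [156.5, 286.1, 174.9, 311.3] circ [0.4624 0.5544] diam 0.0728 bbox [0.4708 0.5397] 0.9
perforated_small_mid 0.85 [188.9, 319.5, 208.3, 344.9] circ [0.3182 0.5858] diam 0.0677 bbox [0.334  0.5708] 1.6
perforated_small_mid 0.76 [267.5, 237.6, 284.1, 261.0] circ [0.3316 0.2697] diam 0.0819 bbox [0.3497 0.2453] 0.7
perforated_small_mid 0.76 [236.7, 243.9, 251.8, 268.3] circ [0.3938 0.3345] diam 0.0664 bbox [0.405 0.314] 0.6
```

View pics/s3.png

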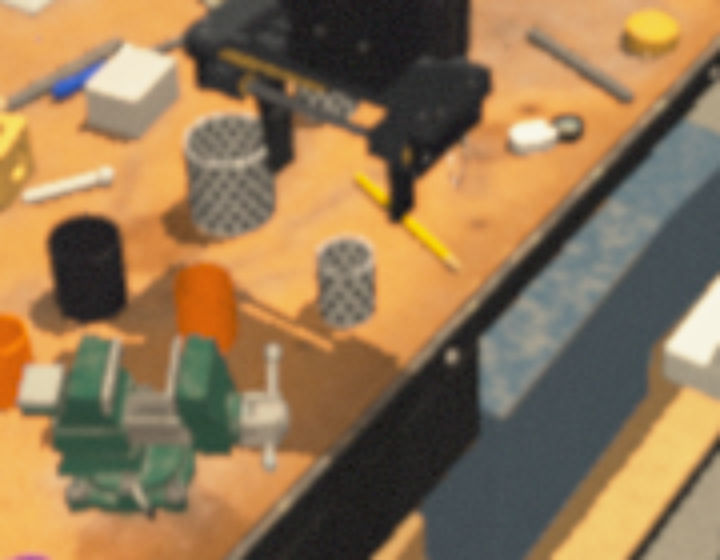

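>>> jog_arm([
  [-1,0,0,0.03,0,0,0],
  [-1,0,0,0.055,0,0,0],
  [-1,0,0,0.075,0,0,0],
  [-1,0,0,0.086,0,0,0],
  [-1,0,0,0.086,0,0,0],
  [-1,0,0,0.086,0,0,0],
  [1,0,0,0.086,0,0,0],
  [1,0,0,0.086,0,0,0],
  [1,0,0,0.086,0,0,0],
  [1,0,0,0.086,0,0,0],
  [1,0,0,0.086,0,0,0],
  [1,0,0,0.086,0,0,0],
], squeeze=20)

```text
time_s: 6.0
tcp_pos: [0.3482, 0.2455, 0.0358]
tool_rot: [180.0, 0.0, 90.0]
force: [-0.0, 0.3, -0.2]
gripper_width: 0.0547
grasp_force: 0.0
```

>>> jog_arm([
  [1,0,0,0,0,0,0],
  [1,0,0,0,0,0,0],
  [1,0,0,0,0,0,0],
  [1,0,0,0,0,0,0],
])

```text
time_s: 6.33
tcp_pos: [0.3479, 0.2455, 0.0355]
tool_rot: [-180.0, 0.0, 90.0]
force: [0.1, 0.0, 0.7]
gripper_width: 0.0392
grasp_force: 20.0
```

>>> jog_arm([
  [1,0,0,-0.02,0,0,0],
  [1,0,0,-0.05,0,0,0],
  [1,0,0,-0.09,0,0,0],
  [1,0,0,-0.12,0,0,0],
  [1,0,0,-0.15,0,0,0],
  [1,-0.05,0.04,-0.15,0,0,0],
  [1,-0.09,0.07,-0.15,0,0,0],
  [1,-0.13,0.1,-0.15,0,0,0],
  [1,-0.16,0.13,-0.15,0,0,0],
  [1,-0.2,0.14,-0.15,0,0,0],
  [1,-0.2,0.14,-0.15,0,0,0],
  [1,-0.2,0.14,-0.15,0,0,0],
])

```text
time_s: 7.33
tcp_pos: [0.4905, 0.0368, 0.1846]
tool_rot: [-180.0, 0.1, 89.4]
force: [-0.7, -0.3, -1.9]
gripper_width: 0.039
grasp_force: 20.0
```

```bash
python3 - <<'E'
from h import *
s=arm.state();print(s['tcp_pos'],s['gripper_width'],s['grasp_force'])
n='perforated_small_mid'
for c in('side','top'):
    p=arm.read_camera(c)
    for d in arm.cut_out(p,n)[:6]:
        x,r=fit(p,n,d['extent'],None,s['tcp_pos'][:2],s['tcp_pos'][2]-.036);print(c,d['confidence'],d['extent'],x.round(4),round(r,1))
    if c=='side':
        u=proj(p,s['tcp_pos'][None])[0].astype(int);print(u)
        i=p['img'][max(u[1]-60,0):u[1]+60,u[0]-75:u[0]+75];cv2.imwrite("pics/s4.png",cv2.resize(i,None,fx=5,fy=5))
E
```

```text
[0.4904901  0.03678546 0.18461945] 0.039044586438797796 19.998566584908986
side 0.88 [153.8, 288.2, 178.0, 312.8] [0.3459 0.6263] 3.8
side 0.82 [235.9, 247.4, 247.7, 265.5] [0.2995 0.4395] 5.7
side 0.63 [177.8, 260.0, 196.2, 281.2] [0.3705 0.5399] 4.5
side 0.63 [188.4, 320.1, 206.8, 344.5] [0.238  0.6498] 5.3
side 0.54 [267.7, 143.7, 281.9, 167.4] [0.4918 0.041 ] 1.1
[275 151]
top 0.64 [112.9, 227.3, 134.2, 244.0] [0.3272 0.5163] 0.4
top 0.56 [195.7, 199.0, 214.2, 217.2] [0.3996 0.302 ] 0.6
top 0.51 [126.4, 176.1, 139.8, 193.3] [0.4621 0.4944] 3.5
```

View pics/s4.png

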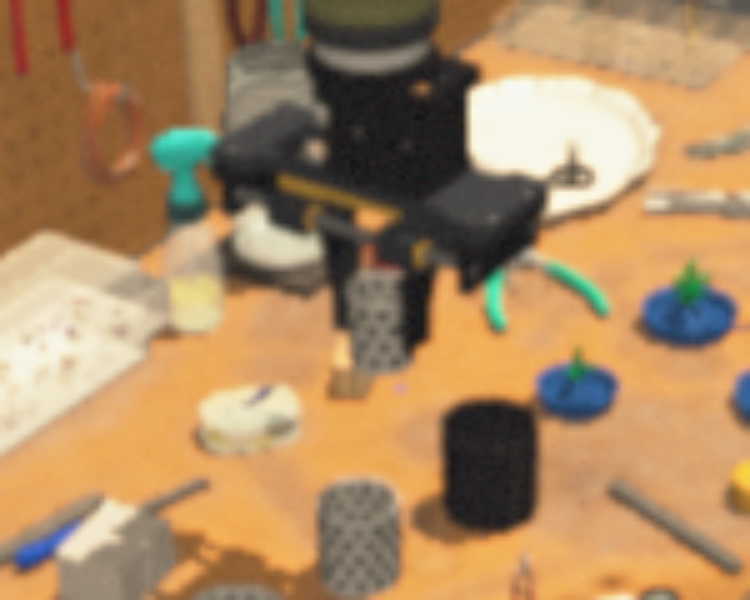

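>>> jog_arm([
  [1,-0.04,0.002,0,0,0,0],
  [1,-0.08,0.002,0,0,0,0],
  [1,-0.12,0.002,0,0,0,0],
  [1,-0.16,0.002,0.0,0,0,0],
  [1,-0.2,0.002,0.02,0,0,0],
  [1,-0.23,0.002,0.04,0,0,0],
  [1,-0.237,0.002,0.07,0,0,0],
  [1,-0.237,0.002,0.085,0,0,0],
  [1,-0.237,0.002,0.085,0,0,0],
  [1,-0.237,0.002,0.085,0,0,0],
  [1,-0.237,0.002,0.085,0,0,0],
  [1,-0.237,0.002,0.085,0,0,0],
])

```text
time_s: 8.53
tcp_pos: [0.4914, -0.1906, 0.1024]
tool_rot: [179.8, 0.1, 90.1]
force: [0.3, 0.5, -0.3]
gripper_width: 0.0393
grasp_force: 20.0
```

```bash
python3 - <<'E'
from h import *
s=arm.state();print(s['tcp_pos'],s['gripper_width'],s['grasp_force'])
n='perforated_small_mid'
p=arm.read_camera('side')
for d in arm.cut_out(p,n)[:6]:
        x,r=fit(p,n,d['extent'],None,s['tcp_pos'][:2],s['tcp_pos'][2]-.036)
        if r<3:print(d['confidence'],d['extent'],x.round(4),round(r,1))
bases(p)
u=proj(p,s['tcp_pos'][None])[0].astype(int);print(u)
i=p['img'][u[1]-40:u[1]+50,u[0]-55:u[0]+55];cv2.imwrite("pics/s5.png",cv2.resize(i,None,fx=6,fy=6,interpolation=cv2.INTER_CUBIC))
E
```

```text
[ 0.4914169  -0.19061342  0.10239911] 0.03926386082707588 19.99990550946677
0.85 [180.2, 260.8, 198.8, 282.2] [0.4326 0.4833] 2.8
0.72 [234.5, 244.1, 248.0, 268.0] [0.3624 0.3724] 2.1
base [196. 334.] xy [0.3434 0.5644] diam 0.0658
base [336. 270.] xy [0.5909 0.2076] diam 0.9156
base [58. 31.] xy [ 3.0799 -0.3315] diam 1.6788
[315 144]
```

View pics/s5.png

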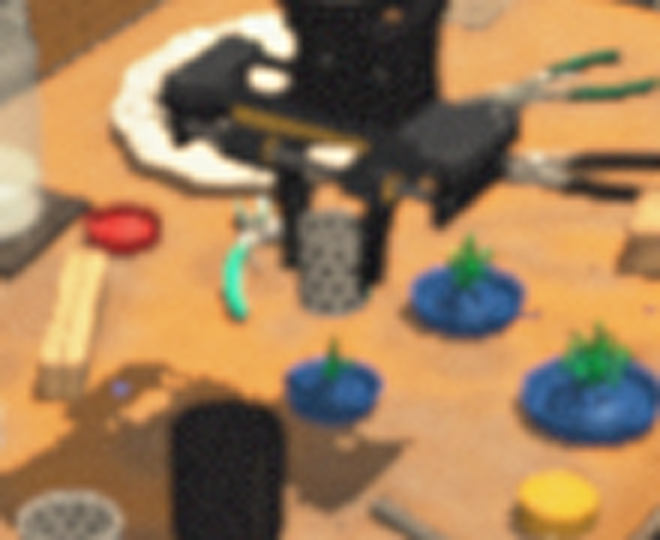

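>>> jog_arm([
  [1,0,0,0.015,0,0,0],
  [1,0,0,0.025,0,0,0],
  [1,0,0,0.032,0,0,0],
  [1,0,0,0.038,0,0,0],
  [1,0,0,0.043,0,0,0],
  [1,0,0,0.047,0,0,0],
  [1,0,0,0.05,0,0,0],
  [1,0,0,0.05,0,0,0],
  [1,0,0,0.05,0,0,0],
])

```text
time_s: 9.38
tcp_pos: [0.49, -0.1914, 0.0506]
tool_rot: [180.0, -0.0, 90.0]
force: [0.8, 1.1, -0.6]
gripper_width: 0.0387
grasp_force: 20.0
```

```bash
python3 - <<'E'
from h import *
s=arm.state();print(s['tcp_pos'],s['gripper_width'],s['grasp_force'],s['force'],s['wrist_torque'])
p=arm.read_camera('side')
u=proj(p,s['tcp_pos'][None])[0].astype(int);print(u)
i=p['img'][u[1]-40:u[1]+40,u[0]-50:u[0]+50];cv2.imwrite("pics/s6.png",cv2.resize(i,None,fx=6,fy=6,interpolation=cv2.INTER_CUBIC))
E
```

```text
[ 0.49003768 -0.19141756  0.05056351] 0.03874709906448967 19.999968774063746 [ 0.77267843  1.07559457 -0.59828025] [-0.07308151 -0.10179181 -0.00553614]
[315 157]
```

View pics/s6.png

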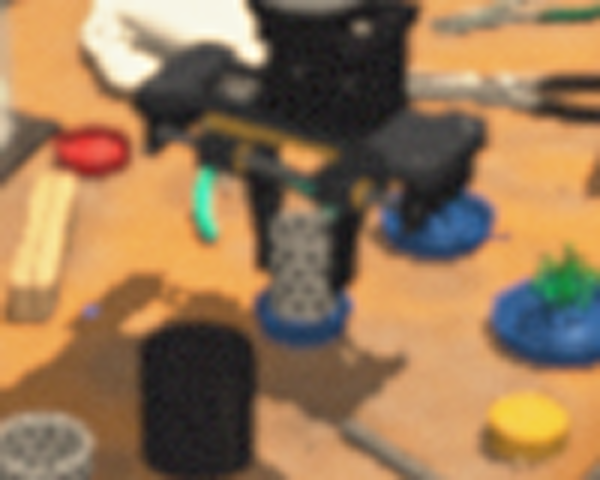

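The flask foot is inside the small base's rim, at about (303,310) in the crop, and there is no contact force. I'll continue down.

>>> jog_arm([
  [1,0,0,0.003,0,0,0],
  [1,0,0,0.005,0,0,0],
  [1,0,0,0.007,0,0,0],
  [1,0,0,0.009,0,0,0],
  [1,0,0,0.01,0,0,0],
  [1,0,0,0.011,0,0,0],
  [1,0,0,0.011,0,0,0],
  [1,0,0,0.011,0,0,0],
])

```text
time_s: 10.1
tcp_pos: [0.4898, -0.1914, 0.0405]
tool_rot: [-179.9, 0.0, 90.0]
force: [-3.5, 1.0, 7.7]
gripper_width: 0.0391
grasp_force: 20.0
```

>>> jog_arm([
  [-1,0,0,0,0,0,0],
  [-1,0,0,0,0,0,0],
  [-1,0,0,0,0,0,0],
  [-1,0,0,0,0,0,0],
  [-1,0,0,0,0,0,0],
  [-1,0,0,0,0,0,0],
  [-1,0,0,0,0,0,0],
  [-1,0,0,-0.02,0,0,0],
  [-1,0,0,-0.05,0,0,0],
  [-1,0,0,-0.09,0,0,0],
  [-1,0,0,-0.13,0,0,0],
  [-1,0,0,-0.16,0,0,0],
])

```text
time_s: 11.1
tcp_pos: [0.4907, -0.1913, 0.2028]
tool_rot: [179.9, 0.1, 90.0]
force: [0.8, -0.5, 0.4]
gripper_width: 0.0868
grasp_force: 0.0
```

```bash
python3 - <<'E'
from h import *
s=arm.state();print(s['tcp_pos'],s['gripper_width'])
p=arm.read_camera('side')
n='perforated_small_mid'
for d in arm.cut_out(p,n)[:6]:
        x,r=fit(p,n,d['extent'],None,(.49,-.19),.005)
        if d['extent'][0]>300:print(d['confidence'],d['extent'],x.round(4),round(r,1))
i=p['img'][120:190,275:385];cv2.imwrite("pics/s7.png",cv2.resize(i,None,fx=6,fy=6,interpolation=cv2.INTER_CUBIC))
E
```

```text
[ 0.49074813 -0.19133202  0.20276297] 0.08683811534013053
0.46 [309.8, 156.9, 321.5, 170.9] [ 0.4865 -0.1863] 2.3
```

View pics/s7.png

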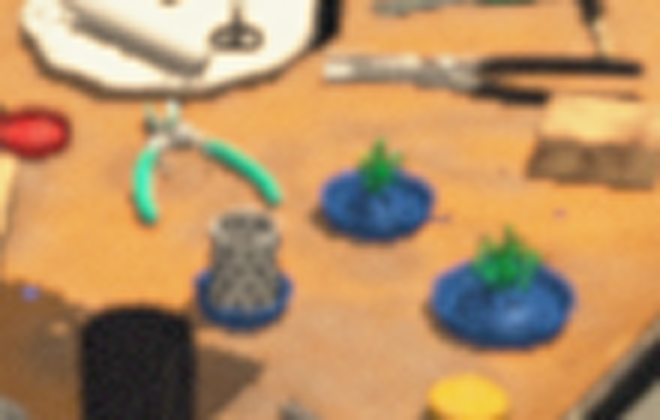

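The small flask is seated level in its base at (243,265). Next is the medium one.

>>> jog_arm([
  [-1,0.18,0.005,0,0,0,0],
  [-1,0.18,0.005,0,0,0,0],
  [-1,0.18,0.005,0,0,0,0],
  [-1,0.18,0.005,0,0,0,0],
  [-1,0.18,0.005,0,0,0,0],
  [-1,0.18,0.005,0,0,0,0],
  [-1,0.18,0.005,0,0,0,0],
  [-1,0.18,0.005,0,0,0,0],
  [-1,0.18,0.005,0,0,0,0],
  [-1,0.18,0.005,0,0,0,0],
])

```text
time_s: 12.03
tcp_pos: [0.4948, -0.0132, 0.1992]
tool_rot: [-180.0, -0.0, 89.8]
force: [0.2, -0.4, -0.0]
gripper_width: 0.0866
grasp_force: 0.0
```

```bash
python3 - <<'E'
from h import *
s=arm.state();print(s['tcp_pos'],s['joint_velocities'].round(1));p=arm.read_camera("wrist");cv2.imwrite("pics/w8.png",p["img"])
for n in ('perforated_medium_mid','perforated_large_mid'): mfit(p,n,S[n][1][0],s,2)
E
```

```text
[ 0.49484622 -0.0131683   0.19917956] [-0.1 -0.1 -0.4 -0.1 -0.  -0.  -0.1]
perforated_medium_mid 0.82 [251.1, 80.1, 318.4, 149.9] circ [0.4981 0.0584] diam 0.0516 bbox [0.4987 0.0578] 1.9
```

View pics/w8.png

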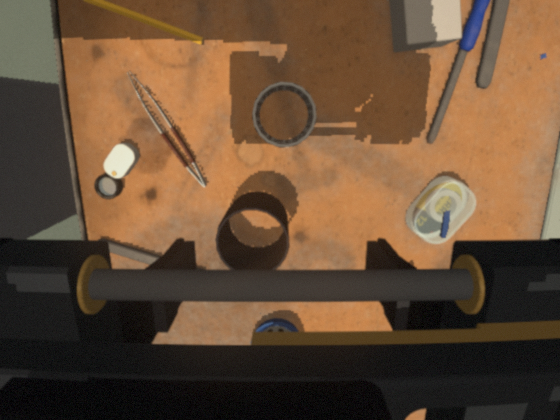

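The medium perforated flask is at (285,114) and the dark one to avoid is at (253,232). I'll grasp at (0.4985, 0.058).

>>> jog_arm([
  [-1,0.035,0.002,0.0,0,0,0],
  [-1,0.069,0.004,0.03,0,0,0],
  [-1,0.069,0.004,0.07,0,0,0],
  [-1,0.069,0.004,0.1,0,0,0],
  [-1,0.069,0.004,0.125,0,0,0],
  [-1,0.069,0.004,0.145,0,0,0],
  [-1,0.069,0.004,0.156,0,0,0],
  [-1,0.069,0.004,0.156,0,0,0],
  [-1,0.069,0.004,0.156,0,0,0],
  [1,0.069,0.004,0.156,0,0,0],
  [1,0.069,0.004,0.156,0,0,0],
  [1,0.069,0.004,0.156,0,0,0],
])

```text
time_s: 13.18
tcp_pos: [0.5, 0.0574, 0.0448]
tool_rot: [179.9, 0.0, 90.0]
force: [-0.3, 0.6, -0.5]
gripper_width: 0.0744
grasp_force: 0.0
```

>>> jog_arm([
  [1,0,0,0,0,0,0],
  [1,0,0,0,0,0,0],
  [1,0,0,0,0,0,0],
  [1,0,0,0,0,0,0],
  [1,0,0,0,0,0,0],
  [1,0,0,0,0,0,0],
])

```text
time_s: 13.68
tcp_pos: [0.4988, 0.0575, 0.0438]
tool_rot: [-180.0, 0.0, 90.0]
force: [-2.3, -1.6, 4.4]
gripper_width: 0.0519
grasp_force: 20.0
```

>>> jog_arm([
  [1,0,0,-0.02,0,0,0],
  [1,0,0,-0.05,0,0,0],
  [1,0,0,-0.09,0,0,0],
  [1,-0.02,0,-0.13,0,0,0],
  [1,-0.06,0,-0.14,0,0,0],
  [1,-0.1,0,-0.14,0,0,0],
  [1,-0.14,0,-0.14,0,0,0],
  [1,-0.18,-0.01,-0.14,0,0,0],
  [1,-0.22,-0.01,-0.14,0,0,0],
  [1,-0.26,-0.015,-0.14,0,0,0],
  [1,-0.29,-0.02,-0.14,0,0,0],
  [1,-0.32,-0.023,-0.14,0,0,0],
])

```text
time_s: 14.68
tcp_pos: [0.4746, -0.2648, 0.1828]
tool_rot: [-179.9, -0.0, 89.9]
force: [1.2, -0.4, -1.5]
gripper_width: 0.0522
grasp_force: 20.0
```

>>> jog_arm([
  [1,-0.03,0,0.0,0,0,0],
  [1,-0.05,0,0.0,0,0,0],
  [1,-0.06,0,0.02,0,0,0],
  [1,-0.06,0,0.04,0,0,0],
  [1,-0.06,0,0.055,0,0,0],
  [1,-0.06,0,0.065,0,0,0],
  [1,-0.06,0,0.065,0,0,0],
  [1,-0.06,0,0.065,0,0,0],
  [1,-0.06,0,0.065,0,0,0],
  [1,-0.06,0,0.065,0,0,0],
])

```text
time_s: 15.52
tcp_pos: [0.4768, -0.3227, 0.1198]
tool_rot: [179.9, 0.1, 90.0]
force: [0.3, -0.8, -1.6]
gripper_width: 0.052
grasp_force: 20.0
```

```bash
python3 - <<'E'
from h import *
s=arm.state();print(s['tcp_pos'],s['gripper_width'],s['force'])
p=arm.read_camera('side')
u=proj(p,s['tcp_pos'][None])[0].astype(int)
for n,z in(('perforated_medium_mid',s['tcp_pos'][2]-.044),('base_medium',0)):
    for d in arm.cut_out(p,n)[:2]:
        x,r=fit(p,n,d['extent'],None,s['tcp_pos'][:2],z);print(n,d['confidence'],d['extent'],x.round(4),round(r,1))
i=p['img'][u[1]-40:u[1]+50,u[0]-55:u[0]+55];cv2.imwrite("pics/s9.png",cv2.resize(i,None,fx=6,fy=6,interpolation=cv2.INTER_CUBIC))
E
```

```text
[ 0.47680282 -0.32271683  0.11979809] 0.05201708596077813 [ 0.29484351 -0.81340357 -1.57378344]
perforated_medium_mid 0.55 [329.5, 116.4, 345.4, 139.4] [ 0.4853 -0.3289] 0.7
base_medium 0.48 [327.6, 143.3, 348.8, 158.6] [ 0.4816 -0.3373] 1.5
```

View pics/s9.png

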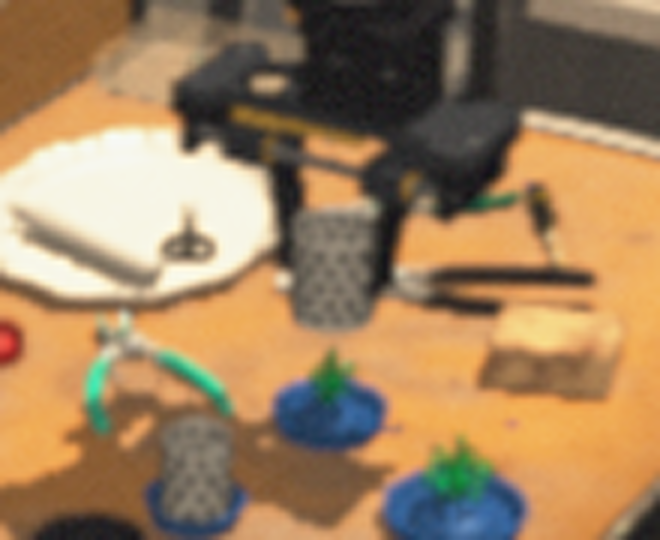

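The flask foot is centred at column 331 and the base at 330, so they line up. I'll lower it.

>>> jog_arm([
  [1,0,0,0.015,0,0,0],
  [1,0,0,0.028,0,0,0],
  [1,0,0,0.038,0,0,0],
  [1,0,0,0.046,0,0,0],
  [1,0,0,0.052,0,0,0],
  [1,0,0,0.056,0,0,0],
  [1,0,0,0.06,0,0,0],
  [1,0,0,0.06,0,0,0],
  [1,0,0,0.06,0,0,0],
])

```text
time_s: 16.42
tcp_pos: [0.4761, -0.3225, 0.0586]
tool_rot: [180.0, 0.0, 90.0]
force: [-0.3, 0.4, -2.0]
gripper_width: 0.0515
grasp_force: 20.0
```

>>> jog_arm([
  [1,0,0,0.003,0,0,0],
  [1,0,0,0.005,0,0,0],
  [1,0,0,0.007,0,0,0],
  [1,0,0,0.009,0,0,0],
  [1,0,0,0.01,0,0,0],
  [1,0,0,0.011,0,0,0],
  [1,0,0,0.011,0,0,0],
  [1,0,0,0.011,0,0,0],
])

```text
time_s: 17.08
tcp_pos: [0.476, -0.3225, 0.0488]
tool_rot: [-180.0, 0.0, 90.0]
force: [-3.4, 1.5, 6.7]
gripper_width: 0.0517
grasp_force: 20.0
```

>>> jog_arm([
  [-1,0,0,0,0,0,0],
  [-1,0,0,0,0,0,0],
  [-1,0,0,0,0,0,0],
  [-1,0,0,0,0,0,0],
  [-1,0,0,0,0,0,0],
  [-1,0,0,0,0,0,0],
  [-1,0,0,0,0,0,0],
  [-1,0,0,-0.02,0,0,0],
  [-1,0,0,-0.05,0,0,0],
  [-1,0,0,-0.09,0,0,0],
  [-1,0,0,-0.13,0,0,0],
  [-1,0,0,-0.172,0,0,0],
])

```text
time_s: 18.08
tcp_pos: [0.4755, -0.322, 0.2206]
tool_rot: [-180.0, -0.0, 90.0]
force: [1.3, -1.3, -0.2]
gripper_width: 0.087
grasp_force: 0.0
```

>>> jog_arm([
  [-1,0.45,0.01,0,0,0,0],
  [-1,0.45,0.01,0,0,0,0],
  [-1,0.45,0.01,0,0,0,0],
  [-1,0.45,0.01,0,0,0,0],
  [-1,0.45,0.01,0,0,0,0],
  [-1,0.45,0.01,0,0,0,0],
  [-1,0.45,0.01,0,0,0,0],
  [-1,0.45,0.01,0,0,0,0],
  [-1,0.45,0.01,0,0,0,0],
  [-1,0.45,0.01,0,0,0,0],
  [-1,0.45,0.01,0,0,0,0],
  [-1,0.45,0.01,0,0,0,0],
])

```text
time_s: 19.08
tcp_pos: [0.4846, 0.1364, 0.22]
tool_rot: [179.9, -0.2, 90.7]
force: [-1.1, 0.9, 0.1]
gripper_width: 0.087
grasp_force: 0.0
```

>>> jog_arm([
  [-1,0,0,0,0,0,0],
  [-1,0,0,0,0,0,0],
  [-1,0,0,0,0,0,0],
])

```text
time_s: 19.33
tcp_pos: [0.4861, 0.1258, 0.219]
tool_rot: [-180.0, 0.1, 89.9]
force: [-0.6, 1.0, 0.2]
gripper_width: 0.0866
grasp_force: 0.0
```

```bash
python3 - <<'E'
from h import *
s=arm.state();print(s['tcp_pos'],s['joint_velocities'].round(1));p=arm.read_camera("wrist");cv2.imwrite("pics/w10.png",p["img"])
n='perforated_large_mid';mfit(p,n,S[n][1][0],s,2)
p=arm.read_camera("top");bases(p)
E
```

```text
[0.48614604 0.12576214 0.21895101] [ 0.5 -0.1  0.2 -0.  -0.1 -0.1 -0.1]
perforated_large_mid 0.82 [236.6, 64.9, 312.8, 146.8] circ [0.4806 0.2035] diam 0.0632 bbox [0.4817 0.2039] 1.5
base [402. 226.] xy [ 0.3612 -0.2634] diam 0.0815
base [487.  15.] xy [ 1.2614 -0.5987] diam 0.5014
base [99.  9.] xy [1.1522 0.6532] diam 0.2769
base [41. 17.] xy [1.1044 0.917 ] diam 0.2514
```

View pics/w10.png

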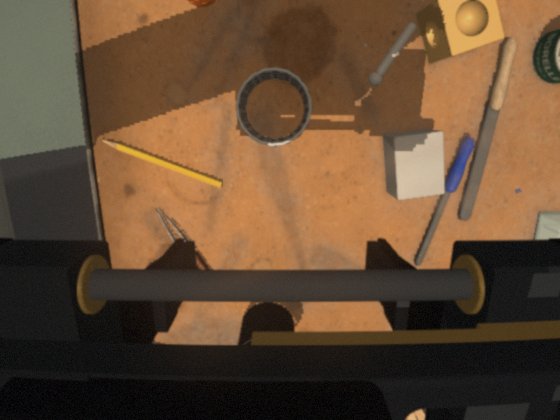

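The large perforated flask is at (275,106), which gives (0.481, 0.204). I'll grasp it.

>>> jog_arm([
  [-1,0.035,-0.002,0.0,0,0,0],
  [-1,0.07,-0.005,0.02,0,0,0],
  [-1,0.076,-0.005,0.06,0,0,0],
  [-1,0.076,-0.005,0.1,0,0,0],
  [-1,0.076,-0.005,0.13,0,0,0],
  [-1,0.076,-0.005,0.155,0,0,0],
  [-1,0.076,-0.005,0.17,0,0,0],
  [-1,0.076,-0.005,0.17,0,0,0],
  [-1,0.076,-0.005,0.17,0,0,0],
  [1,0.076,-0.005,0.17,0,0,0],
  [1,0.076,-0.005,0.17,0,0,0],
  [1,0.076,-0.005,0.17,0,0,0],
])

```text
time_s: 20.48
tcp_pos: [0.4822, 0.2038, 0.0508]
tool_rot: [179.8, -0.0, 90.0]
force: [-0.4, 0.2, 0.7]
gripper_width: 0.0743
grasp_force: 0.0
```

>>> jog_arm([
  [1,0,0,0,0,0,0],
  [1,0,0,0,0,0,0],
  [1,0,0,0,0,0,0],
  [1,0,0,0,0,0,0],
  [1,0,0,0,0,0,0],
  [1,0,0,0,0,0,0],
])

```text
time_s: 20.98
tcp_pos: [0.4812, 0.2036, 0.0499]
tool_rot: [180.0, 0.0, 90.0]
force: [-2.2, -1.6, 6.6]
gripper_width: 0.0628
grasp_force: 20.0
```

>>> jog_arm([
  [1,0,0,-0.02,0,0,0],
  [1,0,0,-0.05,0,0,0],
  [1,0,0,-0.09,0,0,0],
  [1,-0.02,0,-0.12,0,0,0],
  [1,-0.06,0,-0.14,0,0,0],
  [1,-0.1,0,-0.14,0,0,0],
  [1,-0.14,0,-0.14,0,0,0],
  [1,-0.18,0,-0.14,0,0,0],
  [1,-0.22,0,-0.14,0,0,0],
  [1,-0.26,0,-0.14,0,0,0],
  [1,-0.3,0,-0.14,0,0,0],
  [1,-0.34,-0.01,-0.14,0,0,0],
])

```text
time_s: 21.98
tcp_pos: [0.4714, -0.1383, 0.1892]
tool_rot: [179.9, 0.0, 90.0]
force: [0.4, -0.1, -2.1]
gripper_width: 0.0626
grasp_force: 20.0
```

>>> jog_arm([
  [1,-0.03,-0.02,0.0,0,0,0],
  [1,-0.06,-0.04,0.0,0,0,0],
  [1,-0.09,-0.06,0.0,0,0,0],
  [1,-0.11,-0.085,0.0,0,0,0],
  [1,-0.126,-0.105,0.01,0,0,0],
  [1,-0.126,-0.11,0.03,0,0,0],
  [1,-0.126,-0.11,0.05,0,0,0],
  [1,-0.126,-0.11,0.05,0,0,0],
  [1,-0.126,-0.11,0.05,0,0,0],
  [1,-0.126,-0.11,0.05,0,0,0],
  [1,-0.126,-0.11,0.05,0,0,0],
])

```text
time_s: 22.9
tcp_pos: [0.3621, -0.2626, 0.1404]
tool_rot: [179.9, 0.1, 90.1]
force: [-0.1, -0.6, -2.5]
gripper_width: 0.063
grasp_force: 20.0
```

```bash
python3 - <<'E'
from h import *
s=arm.state();print(s['tcp_pos'],s['gripper_width'],s['force'])
p=arm.read_camera('side')
u=proj(p,s['tcp_pos'][None])[0].astype(int)
for n,z in(('perforated_large_mid',s['tcp_pos'][2]-.05),('base_large',0)):
    for d in arm.cut_out(p,n)[:1]:
        x,r=fit(p,n,d['extent'],None,s['tcp_pos'][:2],z);print(n,d['confidence'],d['extent'],x.round(4),round(r,1))
i=p['img'][u[1]-40:u[1]+50,u[0]-55:u[0]+55];cv2.imwrite("pics/s11.png",cv2.resize(i,None,fx=6,fy=6,interpolation=cv2.INTER_CUBIC))
E
```

```text
[ 0.36209099 -0.26263997  0.14041932] 0.06304895041657915 [-0.11024879 -0.63839876 -2.5196972 ]
perforated_large_mid 0.73 [348.3, 128.5, 371.0, 152.6] [ 0.3629 -0.2572] 1.6
base_large 0.84 [344.0, 155.1, 371.4, 180.9] [ 0.3667 -0.2691] 5.4
```

View pics/s11.png

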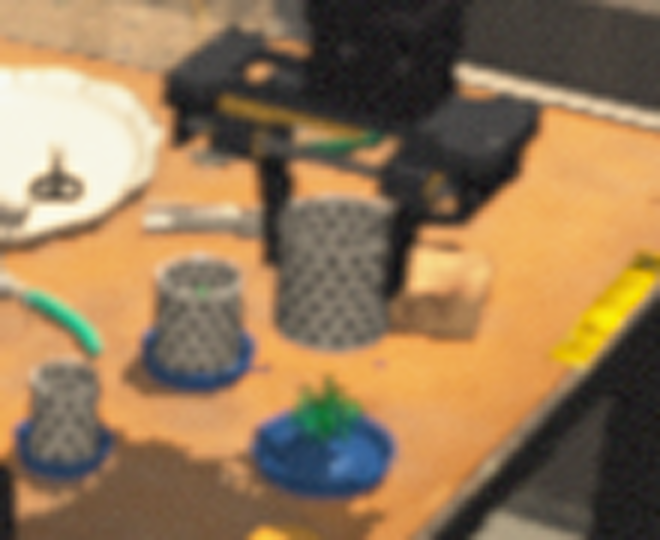

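```bash
python3 - <<'E'
from h import *
s=arm.state();print(s['tcp_pos'])
p=arm.read_camera('side');u=proj(p,s['tcp_pos'][None])[0].astype(int)
def q(P):return ((proj(p,np.array(P)[None])[0]-[u[0]-55,u[1]-40]+.5)*6).round(1)
x,y,z=s['tcp_pos']
print('foot',q([x,y,z-.05]),'top',q([x,y,z+.016]),'base',q([.3605,-.263,.014]),'dx5',q([.3655,-.263,.014]),'dy5',q([.3605,-.258,.014]))
print('med',q([.476,-.3225,.063]),'small',q([.49,-.191,.055]))
E
```

```text
[ 0.36169029 -0.26263958  0.14009482]
foot [331.9 325.4] top [341.2 218.8] base [323.9 442.2] dx5 [316.  439.7] dy5 [319.8 446.1]
med [202.2 272.1] small [ 66.4 372.9]
```

The predicted foot (332) and base (324) columns match what I see, so they are aligned. I'll lower it.

>>> jog_arm([
  [1,0,0,0.02,0,0,0],
  [1,0,0,0.035,0,0,0],
  [1,0,0,0.047,0,0,0],
  [1,0,0,0.057,0,0,0],
  [1,0,0,0.065,0,0,0],
  [1,0,0,0.071,0,0,0],
  [1,0,0,0.075,0,0,0],
  [1,0,0,0.075,0,0,0],
  [1,0,0,0.075,0,0,0],
])

```text
time_s: 23.85
tcp_pos: [0.3612, -0.2626, 0.0644]
tool_rot: [180.0, 0.0, 90.0]
force: [0.2, -0.4, -3.3]
gripper_width: 0.0631
grasp_force: 20.0
```

>>> jog_arm([
  [1,0,0,0.003,0,0,0],
  [1,0,0,0.005,0,0,0],
  [1,0,0,0.007,0,0,0],
  [1,0,0,0.009,0,0,0],
  [1,0,0,0.01,0,0,0],
  [1,0,0,0.011,0,0,0],
  [1,0,0,0.011,0,0,0],
  [1,0,0,0.011,0,0,0],
])

```text
time_s: 24.52
tcp_pos: [0.3611, -0.2626, 0.0549]
tool_rot: [-179.9, 0.0, 90.0]
force: [-4.9, 3.5, 15.6]
gripper_width: 0.0627
grasp_force: 20.0
```

Seated at z = 0.0549, against 0.055 expected. I'll release and retract.

>>> jog_arm([
  [-1,0,0,0,0,0,0],
  [-1,0,0,0,0,0,0],
  [-1,0,0,0,0,0,0],
  [-1,0,0,0,0,0,0],
  [-1,0,0,0,0,0,0],
  [-1,0,0,0,0,0,0],
  [-1,0,0,0,0,0,0],
  [-1,0,0,-0.02,0,0,0],
  [-1,0,0,-0.05,0,0,0],
  [-1,0,0,-0.09,0,0,0],
  [-1,0,0,-0.13,0,0,0],
  [-1,0,0,-0.172,0,0,0],
])

```text
time_s: 25.52
tcp_pos: [0.3605, -0.2618, 0.2263]
tool_rot: [-180.0, -0.0, 90.0]
force: [0.4, -0.6, -0.4]
gripper_width: 0.0869
grasp_force: 0.0
```

>>> jog_arm([
  [-1,0,0.06,-0.1,0,0,0],
  [-1,0,0.06,-0.1,0,0,0],
  [-1,0,0.06,-0.1,0,0,0],
  [-1,0,0.06,-0.1,0,0,0],
  [-1,0,0.06,-0.1,0,0,0],
])

```text
time_s: 25.93
tcp_pos: [0.4224, -0.2624, 0.3262]
tool_rot: [179.9, 0.1, 90.1]
force: [-0.9, 0.6, -0.7]
gripper_width: 0.0867
grasp_force: 0.0
```

```bash
python3 - <<'E'
from h import *
s=arm.state();print(s['tcp_pos'],s['gripper_width'],s['force'])
p=arm.read_camera('side');i=p['img'][110:230,230:390];cv2.imwrite("pics/s12.png",cv2.resize(i,None,fx=5,fy=5,interpolation=cv2.INTER_CUBIC))
p=arm.read_camera('wrist');i=p['img'];cv2.imwrite("pics/w12.png",i)
E
```

```text
[ 0.42235593 -0.26240286  0.3261598 ] 0.08668194513512223 [-0.9327971   0.55099254 -0.74598445]
```

View pics/s12.png

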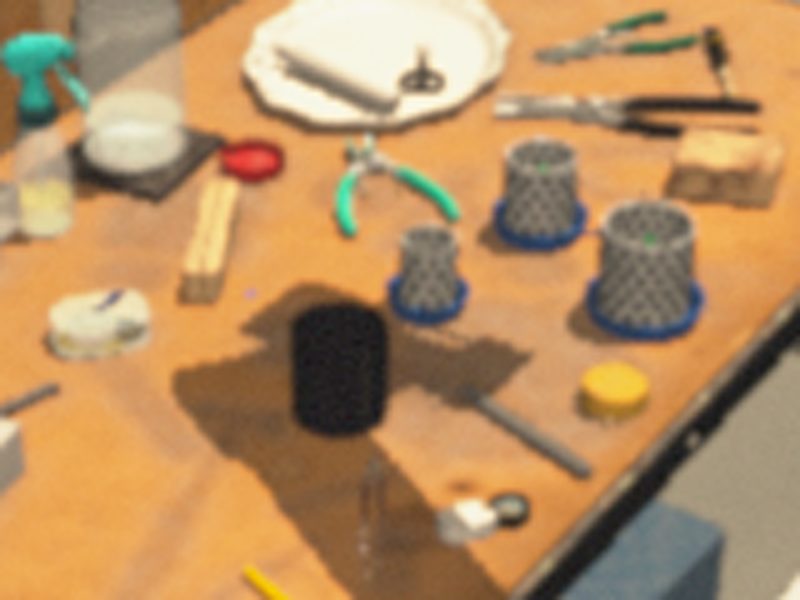

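View pics/w12.png

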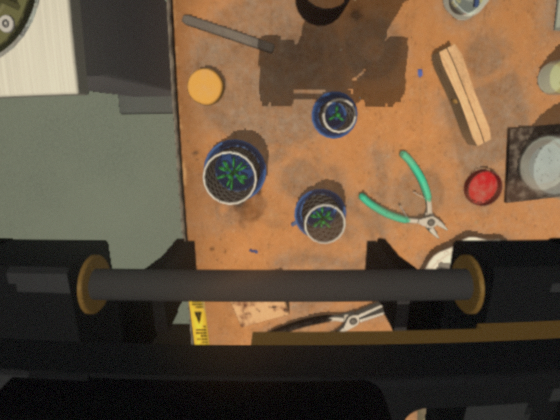

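All three flasks sit level over their trees: in the side crop at (430,270), (540,190) and (648,265), and centred in their blue rims in the wrist view. The gripper is open and clear.

```bash
python3 -c "
from cell import arm
print(arm.job_done())"
```

```text
the job is handed in; nothing more can be done
None
```

I seated all three perforated flasks level in the sprue bases of their own size and left the dark solid flasks and look-alikes untouched; the gripper was open and clear when I handed the job in at about 26 s (limit 96 s), and no verdict came back.

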